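# Check a gearbox transport frame for squareness by its diagonals

## Task

The grey four-cornered frame on the inspection bench has been knocked out of square; check its two diagonals with the long slide rule, leaving the short rule where it is. First lay the long rule flat across the frame over the two bolt holes of the shorter diagonal and keep it still there for a second; then lay it in the same way over the two holes of the longer diagonal and leave it there, so the inspector sees which way the frame is racked.

Things in the scene. Friction and masses are not known exactly. Their poses are not given: they have to be found in the camera images.
- long_rule: aluminium slide rule: flat bar 360 x 26 x 8 mm, ticks on one edge, dark slide locked at mid-length: foot 46 x 28 mm up to 18 mm above the underside, on it a black grip block 40 mm along the bar, 24 mm across, top at 40 mm. Origin: centre of the underside; x along the bar, y across, z up. Ends alike. Lies flat, ticks up; about 0.28 kg.
- short_rule: bystander: a rule of the same make and cross-section with the same slide and block, but its bar is only 200 mm long. Origin: centre of the underside; x along the bar, y across, z up.
- corner_1 (a point): bolt-hole centre in a corner lug, on the top face (25 mm above the bench) of the grey diamond-shaped frame; corners are numbered in order round it, so 1-3 and 2-4 are its diagonals, about 40 mm different in length. The frame is fixed to the bench and may be turned any way.
- corner_2 (a point): bolt-hole centre in a corner lug, on the top face (25 mm above the bench) of the grey diamond-shaped frame; next round from corner_1. Rails 22 mm wide and 25 mm high, 200 mm from hole to hole, open in the middle.
- corner_3 (a point): bolt-hole centre in a corner lug, on the top face (25 mm above the bench) of the grey diamond-shaped frame; opposite corner_1. The lugs are round, 34 mm in diameter, level with the rails; the rule lies on them.
- corner_4 (a point): bolt-hole centre in a corner lug, on the top face (25 mm above the bench) of the grey diamond-shaped frame; opposite corner_2.

How it is judged (in metres and radians):
On the way:
1. the long rule lies flat and still on the frame across the shorter diagonal, its centreline within 15 mm of both bolt holes and the bar reaching over both (y of corner_2 in the frame of long_rule between -0.015 and 0.015 m and x of corner_2 in the frame of long_rule between -0.18 and 0.18 m and z of corner_2 in the frame of long_rule between -0.006 and 0.006 m and y of corner_4 in the frame of long_rule between -0.015 and 0.015 m and x of corner_4 in the frame of long_rule between -0.18 and 0.18 m and z of corner_4 in the frame of long_rule between -0.006 and 0.006 m and linear speed of long_rule below 0.02 m/s and angular speed of long_rule below 0.1 rad/s), for 0.4 s.
At the end, for the whole second after the job is handed in: the long rule is released and at rest, lying on the frame's top across the longer diagonal, its centreline within 15 mm (sideways) of both bolt holes and the bar reaching over both, its underside within 6 mm of the lug tops; the short rule has not been moved by 20 mm or more (y of corner_1 in the frame of long_rule between -0.015 and 0.015 m and x of corner_1 in the frame of long_rule between -0.18 and 0.18 m and z of corner_1 in the frame of long_rule between -0.006 and 0.006 m and y of corner_3 in the frame of long_rule between -0.015 and 0.015 m and x of corner_3 in the frame of long_rule between -0.18 and 0.18 m and z of corner_3 in the frame of long_rule between -0.006 and 0.006 m and linear speed of long_rule below 0.02 m/s and angular speed of long_rule below 0.1 rad/s); the robot touches nothing.
It fails at once if the short rule is moved by 20 mm or more (distance of short_rule from where it was at the start of the episode above 0.02 m).
It also fails if it takes over 45 s, if anything falls off the work surface, if the arm or the gripper's body presses on something with over 40 N, if the wrist force passes 120 N, or if a joint passes its speed limit or range.

## Robot

A 6-joint arm with a two-finger parallel gripper is mounted at the origin on the work surface. World frame = base frame: x ahead of the robot, y to its left, z up, the work surface at z = 0. Lengths are in mm, angles in rad, forces in N, time in s.
With the tool pointing down it reaches from about 375 to 750 mm from the base axis. Payload 9 kg.
Tool frame: the origin (TCP) lies midway between the tips of the shut fingers; the grasp point (between the pads) lies 19 mm behind it (arm.hold_point_z is the distance from the TCP to the grasp point, in mm); y points along the fingers, z is the direction in which the jaws open and shut, and the axes are right-handed (so a half turn about y gives the same grasp; the last joint's range is limited). The gripper opens to 85 mm and grips with 20 to 120 N. Pads are 22 mm wide; open, the fingers measure 114 mm over their backs; the gripper's body (76 mm by 85 mm) begins 54 mm behind the grasp point. The pads swing forward as they close: fully open they stand 13 mm farther back than shut.
Start: joints at [1.035, 0.104, 0.097, 1.564, 0, 1.353], TCP at [187.491, 569.986, 231.331] pointing down, gripper open.
Joint ranges: [-2.99, 2.99], [-0.84, 1.86], [-1.1, 1.16], [-1.84, 2.11], [-1.51, 1.56], [-3.14, 3.14]. Speed limits (rad/s): [2.22, 2.22, 2.57, 3.14, 3.14, 3.14].

## Interface

Orientations are given as [roll, pitch, yaw] about the fixed x, y, z axes, in that order (R = Rz(yaw) Ry(pitch) Rx(roll)).
In Python, from rig import arm, jaws, cams, order gives the robot as it stands. Calls block until the motion is done:
- arm.move_ptp(position, orientation): joint-space move of the TCP to a pose.
- arm.movel(position, attitude=None, rate=150, f_stop=None): straight line of the TCP; attitude=None keeps the orientation; rate is the mean speed in mm/s. With f_stop (N) it stops when the force on the tool has changed by that much, and returns True; else False.
- arm.move_joints(angles): joint-space move.
- jaws.gripper_open() and jaws.close(): open the fingers fully, or close them until they stop; the grip force is fixed at half the most.
- arm.pause(seconds).
- arm.solve_ik(position, orientation): joint angles nearest the present ones, or None.
- cams.snapshot(name): name is "side" or "top"; returns (picture, depth): 420x560x3 uint8, red, green, blue; 420x560 float32, mm along the optical axis (not along the pixel's ray), 0 where there is no reading.
- cams.calibration(name): a dict with "camera_matrix" (3x3 intrinsics, pixels), "rvec" (rotation vector, rad) and "tvec" (3), from world to camera coordinates, as OpenCV has them. Camera axes: x right, y down, z forward; pixel columns grow to the right and rows downward; lengths in mm; the calibration is good to about 2 mm. A picture is of the moment at which its call begins. calibration takes no time and is no camera call.
A pose or a line that the arm cannot do raises arm.Unreachable and nothing moves.
- order.close_job(): hands the job in, once; it reports no verdict.
Readings, each from a call of its own:
- arm.read_time(): time.
- arm.read_joints(): joint angles.
- arm.read_dq(): joint speeds.
- arm.read_effort(): joint torques, N m.
- arm.read_eef_pos(): TCP position.
- arm.read_orientation(): TCP orientation.
- arm.read_force(): force on the tool from outside, world axes, zero at the start.
- arm.read_torque(): the same for the moment, N m.
- arm.read_grip_width(): opening from 0.0 (shut) to 1.0 (fully open).
Only numpy, scipy, OpenCV 4.12 (cv2) and the standard library are available. Lean on these libraries where they do the work, as an engineer would, in place of code of your own. Each camera call takes 0.05 s, during which the arm holds its last target.

## Working session

There is one attempt and no reset: what is moved stays moved. The work goes in short steps, each a Python script; the robot and the scene stay as the last script left them, time stands still between calls to the robot, and variables do not carry over. Pictures are saved under pics/ and viewed, and the job is handed in when it is done.

```bash
ls; mkdir -p pics
python3 - <<'E'
from rig import arm,jaws,cams,order
import cv2,numpy as np
for n in("top","side"):
    p,d=cams.snapshot(n); cv2.imwrite(f"pics/{n}0.png",p[:,:,::-1]); np.savez(f"{n}0.npz",p=p,d=d)
    c=cams.calibration(n); print(n,c); 
print(arm.read_orientation(),arm.read_time(),arm.hold_point_z)
E
```

```text
pics
top {'camera_matrix': array([[415.67416843,   0.        , 282.88935976],
       [  0.        , 415.67416843, 211.07225961],
       [  0.        ,   0.        ,   1.        ]]), 'rvec': array([ 2.16970779, -2.14892557,  0.10224087]), 'tvec': array([ -9.89208617, 565.8262607 , 943.58516069])}
side {'camera_matrix': array([[479.24661009,   0.        , 284.64929211],
       [  0.        , 479.24661009, 209.03478057],
       [  0.        ,   0.        ,   1.        ]]), 'rvec': array([ 2.00262948, -0.72831264,  0.38751022]), 'tvec': array([-449.5019763 ,  231.58973411,  900.713016  ])}
[-1.57195513e+00  2.58938879e-04 -3.17808105e-01] 0.1 18.700000000000003
```

View pics/top0.png

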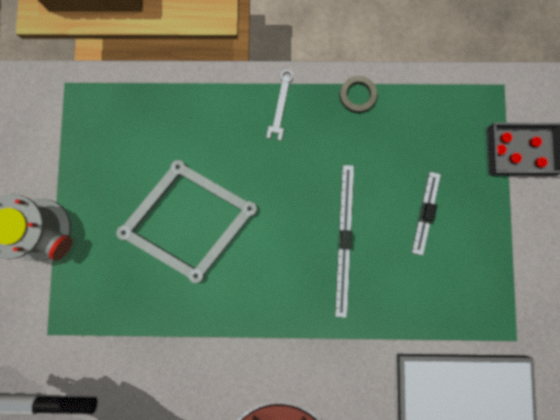

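View pics/side0.png

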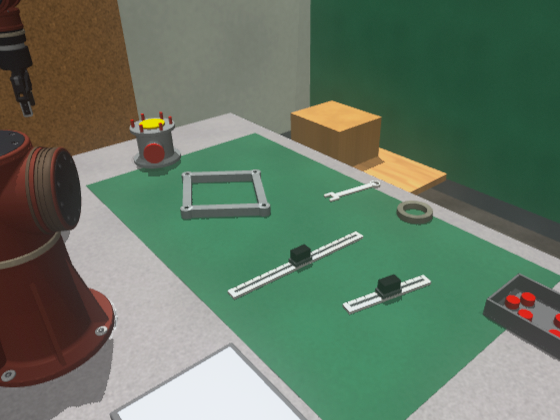

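The top view shows the frame holes near (178,166), (251,208), (196,275) and (124,232). The long rule runs from (348,167) to (341,316) with its block at (345,240), and the short rule is near (427,213). I'll refine these next.

```bash
cat > h.py <<'E'
import cv2,numpy as np
from rig import arm,jaws,cams,order
def ray(n,uv,z):
    c=cams.calibration(n);R=cv2.Rodrigues(c["rvec"])[0];t=c["tvec"]
    d=R.T@np.linalg.inv(c["camera_matrix"])@np.array([uv[0],uv[1],1.]);o=-R.T@t
    return o+d*(z-o[2])/d[2]
def proj(n,P):
    c=cams.calibration(n);return cv2.projectPoints(np.array(P,float).reshape(-1,1,3),c["rvec"],c["tvec"],c["camera_matrix"],None)[0][:,0]
E
python3 - <<'E'
from h import *
p=np.load("top0.npz")["p"];q=np.load("side0.npz")["p"]
a=cv2.resize(p[150:325,110:265],None,fx=4.5,fy=4.5*0.75,interpolation=cv2.INTER_CUBIC)
a=cv2.resize(p[155:290,110:265],None,fx=4,fy=4,interpolation=cv2.INTER_CUBIC)
b=cv2.resize(p[155:325,325:450],None,fx=3.4,fy=3.4,interpolation=cv2.INTER_CUBIC)
c=cv2.resize(q[160:225,170:280],None,fx=6,fy=6,interpolation=cv2.INTER_CUBIC)
for n,i in zip("abc",(a,b,c)): cv2.imwrite(f"pics/z{n}.png",i[:,:,::-1])
# lug circle: dark-hole centroid
g=cv2.cvtColor(p,cv2.COLOR_RGB2GRAY).astype(float)
H=[]
for u,v in [(178,166),(251,208),(196,275),(124,232)]:
    w=g[v-4:v+5,u-4:u+5]; yy,xx=np.mgrid[v-4:v+5,u-4:u+5]
    r2=(xx-u)**2+(yy-v)**2; m=np.clip(np.percentile(w[r2<17],60)-w,0,None)*(r2<10)
    c=((m*xx).sum()/m.sum(),(m*yy).sum()/m.sum()); P=ray("top",c,25);H.append(P); print(c,P.round(1),proj("side",P).round(1))
H=np.array(H); print(np.linalg.norm(H-np.roll(H,-1,0),axis=1),np.linalg.norm(H[0]-H[2]),np.linalg.norm(H[1]-H[3]))
hsv=cv2.cvtColor(p,cv2.COLOR_RGB2HSV)
for nm,(x0,x1,y0,y1) in dict(long=(325,365,158,325),short=(408,446,165,260)).items():
    s=hsv[y0:y1,x0:x1]; m=((s[...,1]<60)&(s[...,2]>140)).astype(np.uint8)
    pts=np.argwhere(m)[:,::-1]+[x0,y0]; r=cv2.minAreaRect(pts.astype(np.float32)); bx=cv2.boxPoints(r)
    W=np.array([ray("top",k,8) for k in bx]);print(nm,r,W.round(1).tolist(),W.mean(0).round(1))
    m=(s[...,2]<45); k=np.argwhere(m)[:,::-1]+[x0,y0]; print("block",k.mean(0),len(k),k.min(0),k.max(0),ray("top",k.mean(0),38).round(1))
E
```

```text
(np.float64(177.3214543703347), np.float64(166.27883457741393)) [672.1 249.4  25. ] [[254.8 171.1]]
(np.float64(249.65951359084406), np.float64(208.0486409155937)) [573.   74.2  25. ] [[264.  204.6]]
(np.float64(195.2590799031477), np.float64(275.4443099273608)) [414.2 197.8  25. ] [[186.4 206.9]]
(np.float64(123.10521813515825), np.float64(232.16980325064156)) [513.2 371.6  25. ] [[186.8 173.2]]
[201.29573967 201.23242235 200.01338157 200.46988659] 263.00709810610107 303.36985451984015
long ((344.44879150390625, 240.87454223632812), (11.887271881103516, 152.30770874023438), 2.815556764602661) [[322.0, -127.6, 8.0], [683.1, -146.8, 8.0], [681.9, -175.5, 8.0], [321.0, -155.2, 8.0]] [ 502.  -151.3    8. ]<stdin>:21: RuntimeWarning: Mean of empty slice.
  ret = um.true_divide(
Traceback (most recent call last):
ValueError: zero-size array to reduction operation minimum which has no identity
```

View pics/za.png

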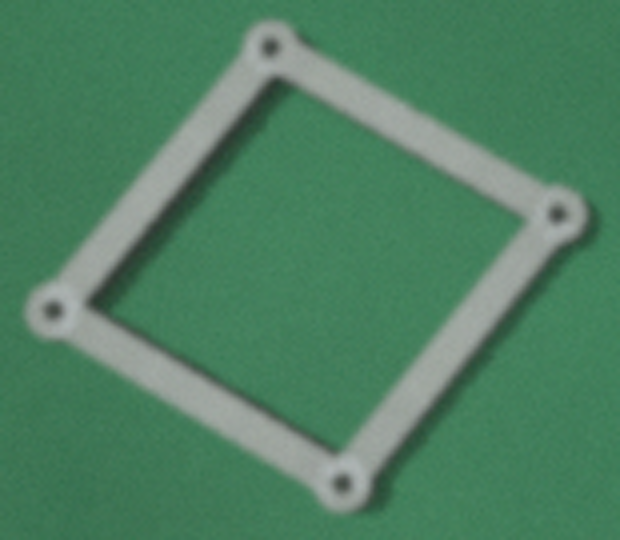

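View pics/zb.png

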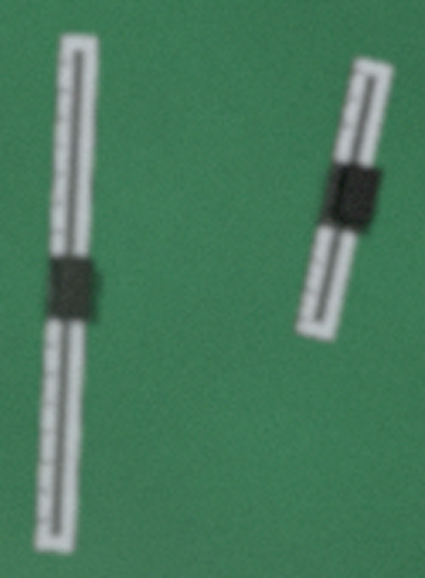

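View pics/zc.png

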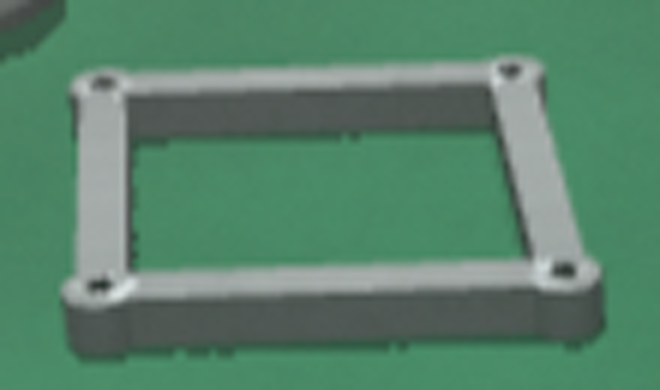

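The holes agree in both views. The diagonal from (672,249) to (414,198) is about 263 mm and the other about 303 mm. Next I'll check the block's position from depth and the IK for all the poses.

Run:
```python
from h import *
for n in("top","side"):
    d=np.load(n+"0.npz")["d"].astype(float);c=cams.calibration(n);R=cv2.Rodrigues(c["rvec"])[0]
    v,u=np.mgrid[:420,:560];X=np.linalg.inv(c["camera_matrix"])@np.stack([u.ravel(),v.ravel(),np.ones(u.size)])*d.ravel()
    W=(R.T@(X-c["tvec"][:,None])).T; W=W[d.ravel()>0]
    for (x,y) in((502,-151),):
        k=W[(abs(W[:,0]-x)<60)&(abs(W[:,1]-y)<50)]; b=k[(k[:,2]>30)&(k[:,2]<60)]
        print(n,len(b),b.min(0).round(1),b.max(0).round(1),b.mean(0).round(1),"bench",np.median(k[:,2]).round(1))
    f=W[(abs(W[:,0]-543)<160)&(abs(W[:,1]-223)<180)&(W[:,2]>15)&(W[:,2]<40)];print("frame top",np.median(f[:,2]))
    L=W[(W[:,0]>315)&(W[:,0]<690)&(abs(W[:,1]+151)<35)&(W[:,2]>5)&(W[:,2]<14)]
    a=L[L[:,0]<440].mean(0);e=L[L[:,0]>560].mean(0);print("bar",a.round(1),e.round(1),L.min(0).round(1),L.max(0).round(1))
for P,y in (((502,-151,20),-.055),((543,223,45),.1975),((543,223,45),1.769),((543,223,45),-1.373)):
    for f in(0,np.pi): print(P,y,f>0,np.round(arm.solve_ik(list(P),[-np.pi/2,0,y+f-(2*np.pi if y+f>np.pi else 0)]),2))
```

```text
top 189 [ 481.  -162.1   32.7] [ 520.1 -137.2   45.4] [ 500.9 -149.5   40.3] bench 2.3
frame top 25.229808828025615
bar [ 380.5 -143.9    8.4] [ 620.7 -155.4    8.6] [ 316.2 -184.7    5. ] [ 689.9 -117.2   13.7]
side 174 [ 478.9 -166.6   30. ] [ 521.5 -139.6   40.7] [ 497.2 -155.4   37.1] bench 1.3
frame top 22.928804662857523
bar [ 377.6 -146.9    7. ] [ 617.6 -159.6    6.8] [ 319.6 -174.9    5. ] [ 679.5 -130.8   14. ]
(502, -151, 20) -0.055 False [-0.54 -0.05 -0.45  1.17  0.   -0.49]
(502, -151, 20) -0.055 True [-0.54 -0.05 -0.45  1.17  0.    2.65]
(543, 223, 45) 0.1975 False [ 0.17  0.12 -0.23  1.22  0.   -0.03]
(543, 223, 45) 0.1975 True [ 0.17  0.12 -0.23  1.22  0.    3.11]
(543, 223, 45) 1.769 False [ 0.17  0.12 -0.23  1.22  0.   -1.6 ]
(543, 223, 45) 1.769 True [ 0.17  0.12 -0.23  1.22  0.    1.54]
(543, 223, 45) -1.373 False [ 0.17  0.12 -0.23  1.22  0.    1.54]
(543, 223, 45) -1.373 True [ 0.17  0.12 -0.23  1.22  0.   -1.6 ]
```

Run:
```python
from h import *
o=[-np.pi/2,0,-.052]
arm.move_ptp([501.5,-151,110],o)
print(arm.movel([501.5,-151,20.5],o,rate=80,f_stop=15),arm.read_eef_pos())
jaws.close(); print(arm.read_grip_width(),arm.read_force(),arm.read_time())
arm.movel([501.5,-151,50],rate=80); arm.pause(.2)
print(arm.read_grip_width(),arm.read_force(),arm.read_torque(),arm.read_eef_pos(),arm.read_time())
for n in("top","side"):
    p,d=cams.snapshot(n); cv2.imwrite(f"pics/{n}1.png",p[:,:,::-1])
```

```text
False [ 501.9439991  -151.27345852   21.14907371]
0.2680973288395168 [-1.11445791 -1.20324069  2.91758826] 4.7583
0.2676396858455 [-0.69614632 -0.56038861 -2.84535574] [ 0.0061121  -0.04415168  0.05944822] [ 501.13307821 -150.81147173   49.45958762] 5.475
```

View pics/side1.png

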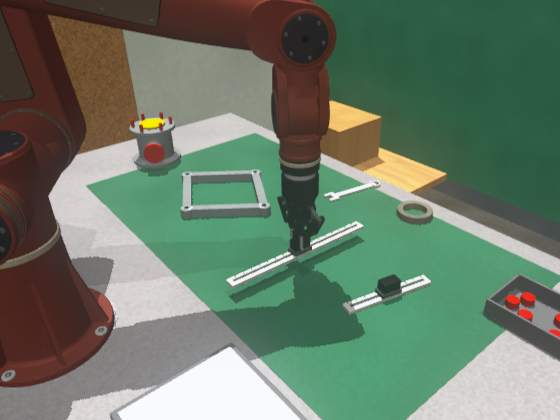

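View pics/top1.png

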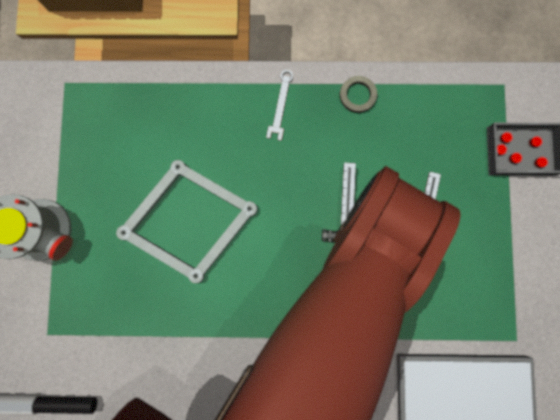

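The rule is lifted level. In the side view its ends are at (232,282) and (362,227), and the short rule is untouched. Next I'll lay it on the short diagonal.

Run:
```python
from h import *
arm.movel([501.5,-151,110],rate=150)
o=[-np.pi/2,0,.1975]
arm.move_ptp([543.1,223.4,100],o)
print(arm.movel([543.1,223.4,58],o,rate=100))
print(arm.movel([543.1,223.4,45],o,rate=30,f_stop=8),arm.read_eef_pos(),arm.read_force())
jaws.gripper_open(); arm.pause(.2)
arm.movel([543.1,223.4,110],rate=150)
print(arm.read_time())
for n in("top","side"):
    p,d=cams.snapshot(n); cv2.imwrite(f"pics/{n}2.png",p[:,:,::-1]); np.savez(f"{n}2.npz",p=p,d=d)
```

```text
False
True [543.2453872  223.39942862  45.75775464] [-0.4739399  -0.34885701  5.72363208]
9.9583
```

View pics/side2.png

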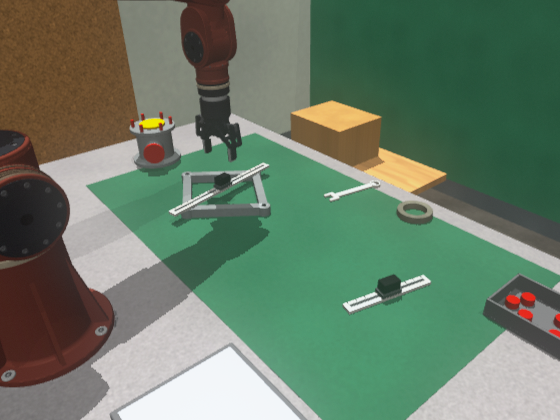

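View pics/top2.png

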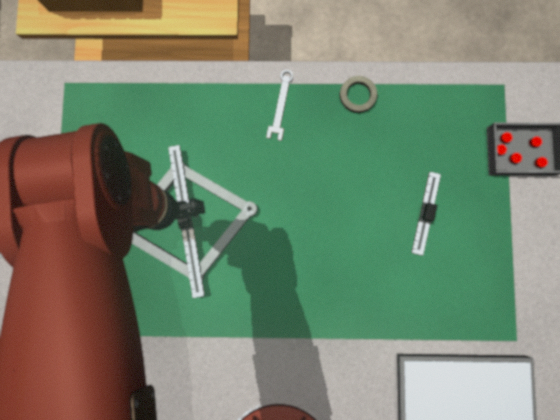

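The rule lies over the short diagonal. In the top view its ends are at (175,147) and (198,296), covering the holes at (177,166) and (195,275). I'll measure it against those.

Run:
```python
from h import *
p=np.load("top2.npz")["p"];hsv=cv2.cvtColor(p,cv2.COLOR_RGB2HSV)
H=np.array([[672.1,249.4],[573,74.2],[414.2,197.8],[513.2,371.6]])
m=(hsv[...,1]<60)&(hsv[...,2]>140)
E=[]
for (y0,y1,x0,x1) in((146,156,165,190),(284,295,185,208)):
    k=np.argwhere(m[y0:y1,x0:x1])[:,::-1]+[x0,y0]; E.append(ray("top",k.mean(0),33)[:2])
print(np.round(E,1)); d=E[0]-E[1];yaw=np.arctan2(d[1],d[0]);d/=np.linalg.norm(d);print(yaw)
for h in H[[0,2]]: r=h-E[1];print("offset",d[0]*r[1]-d[1]*r[0])
# block
k=np.argwhere((hsv[...,2]>195)&m);k=k[(k[:,1]>165)&(k[:,1]<210)&(k[:,0]>140)&(k[:,0]<300)]
print(ray("top",(k[:,1][k[:,0]==k[:,0].min()].mean(),k[:,0].min()-.5),33),ray("top",(k[:,1][k[:,0]==k[:,0].max()].mean(),k[:,0].max()+.5),33))
q=np.load("side2.npz")["p"]
c=cv2.resize(q[155:225,165:280],None,fx=6,fy=6,interpolation=cv2.INTER_CUBIC);cv2.imwrite("pics/zs2.png",c[:,:,::-1])
```

```text
[[708.3 256. ]
 [383.7 191.9]]
0.19496148179171185
offset 0.5394440370337392
offset -0.12035703946965537
[720.78858318 251.08245587  33.        ] [366.8005265 196.1684278  33.       ]
```

View pics/zs2.png

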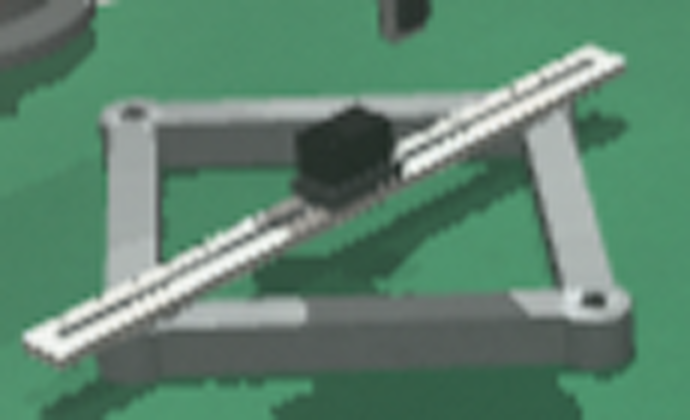

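It is within about 1 mm of both holes and lying flat. I'll hold it there for another second, then regrip and lay it on the long diagonal.

Run:
```python
from h import *
arm.pause(1.0)
o=[-np.pi/2,0,.196]
arm.movel([543.1,223.6,45.7],o,rate=90,f_stop=15)
jaws.close(); print(arm.read_grip_width())
arm.movel([543.1,223.4,100],rate=100)
o=[-np.pi/2,0,1.769]
arm.move_ptp([543.1,222.9,100],o)
arm.movel([543.1,222.9,58],o,rate=100)
print(arm.read_grip_width(),arm.movel([543.1,222.9,45],o,rate=30,f_stop=8),arm.read_eef_pos(),arm.read_orientation())
jaws.gripper_open(); arm.pause(.2)
arm.movel([543.1,222.9,130],rate=150)
j=list(arm.read_joints()); j[0]-=.9
arm.move_joints(j)
print(arm.read_time())
for n in("top","side"):
    p,d=cams.snapshot(n); cv2.imwrite(f"pics/{n}3.png",p[:,:,::-1]); np.savez(f"{n}3.npz",p=p,d=d)
```

```text
0.2653365381915427
0.267964529957381 True [543.35903098 222.96329935  46.09531094] [-1.57145596e+00  6.95968860e-05  1.76904723e+00]
19.0083
```

View pics/side3.png

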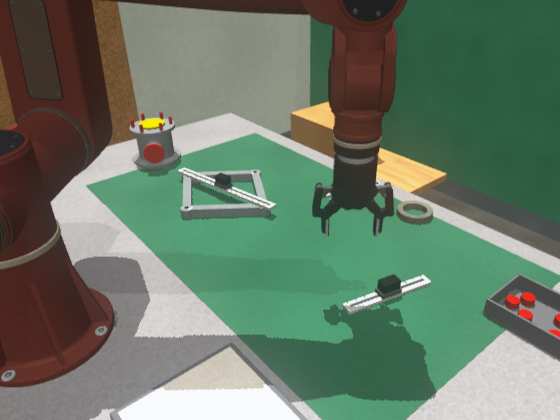

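View pics/top3.png

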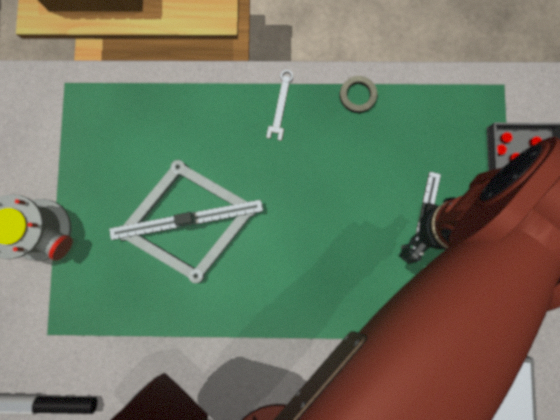

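The rule now spans the long diagonal, with its ends at about (112,234) and (261,205) in the top view. The short rule is unmoved, and the hand is clear above it. I'll measure the offsets and hand in if they are good.

Run:
```python
from h import *
p=np.load("top3.npz")["p"];hsv=cv2.cvtColor(p,cv2.COLOR_RGB2HSV)
H=np.array([[573,74.2],[513.2,371.6]])
g=hsv[...,2].astype(float)*(hsv[...,1]<60)
E=[]
for xs in((112,119),(252,260)):   # beyond-lug bits: brightness-weighted (white rule brighter than lug)
    pts=[]
    for x in range(*xs):
        y=np.arange(195,245);w=np.clip(g[195:245,x]-185,0,None)
        if w.sum()>0: pts.append((x,(w*y).sum()/w.sum()))
    E.append(ray("top",np.mean(pts,0),33)[:2])
print(np.round(E,1));d=E[1]-E[0];d/=np.linalg.norm(d)
off=[d[0]*(h-E[0])[1]-d[1]*(h-E[0])[0] for h in H];al=[d@(h-(E[0]+E[1])/2) for h in H];print(off,al)
if max(map(abs,off))<8: order.close_job();print("closed",arm.read_time())
```

```text
[[513.  387.5]
 [579.8  59.9]]
[np.float64(-3.8429430753494316), np.float64(-3.0007017574504684)] [np.float64(151.75711714570105), np.float64(-151.59431375509826)]
the job is handed in; nothing more can be done
the job is handed in; nothing more can be done
```

I laid the long rule over both diagonals in turn and handed the job in. It is now across the longer one, released, with the hand clear. The last clock reading, just before hand-in, was about 19 s of the 45 s allowed.

- **Frame:** the diagonals measured about 263 mm and 303 mm, consistent with the stated difference of about 40 mm.
- **Shorter diagonal:** the rule was released there and left untouched for over a second. The top camera put its centreline within about 1 mm of both holes, and it looked flat in the side view.
- **Longer diagonal:** the final top-camera check gave centreline offsets of about 3–4 mm at the two holes. The tool pose at release suggested under 1 mm. I think the gap comes from my rougher brightness-weighted edge estimate, but I did not resolve it. Both figures are inside the 15 mm limit. The bar reaches past both holes, which are about 152 mm either side of its centre (bar ends at 180 mm).
- **Short rule:** it looked unmoved in the last side image; I compared this by eye, not by measurement.
- **Height at the end:** I did not measure it on the longer diagonal. The contact stop came at nearly the same tool height as on the first placing (46.1 against 45.8 mm), so the rule should be resting on the lugs.

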